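# Nudge the carrier plate onto its dowels and swing the keeper over

### The arm

A 6-joint arm with a two-finger parallel gripper is mounted at the origin on the work surface. World frame = base frame: x ahead of the robot, y to its left, z up, the work surface at z = 0. Lengths are in m, angles in rad, forces in N, time in s.
With the tool pointing down it reaches from about 0.375 to 0.975 m from the base axis. Payload 3.8 kg.
Tool frame: the origin (TCP) lies at the very end of the fingers, on their centre line; the grasp point (between the pads) lies bot.grip_point_offset behind it (bot.grip_point_offset is the distance from the TCP to the grasp point, in m); z points along the fingers, y is the line along which they close (so a half turn about z gives the same grasp; the last joint's range is limited). The gripper opens to 85 mm and grips with 20 to 120 N. Pads are 22 mm wide; open, the fingers measure 114 mm over their backs; the gripper's body (76 mm by 85 mm) begins 54 mm behind the grasp point. The pads swing forward as they close: fully open they stand 13 mm farther back than shut.
Start: joints at [1.255, 0.264, 1.604, -0, 1.274, -0.037], TCP at [0.186, 0.649, 0.231] pointing down, gripper open.
Joint ranges: [-2.63, 2.63], [-0.94, 2.18], [0.31, 2.57], [-1.31, 4.45], [0, 2.66], [-2.55, 2.55]. Speed limits (rad/s): [2.57, 2.57, 3.14, 3.14, 3.14, 3.14].

### API

Orientations are given as a rotation vector (axis times angle).
In Python, from workcell import bot, vision gives the robot as it stands.
- The arm moves only by the tool play_rows, never from a script. Its argument "rows" is a list of rows, each an object of numbers: "dx", "dy", "dz": the shift along the tool's x, y, z as a fraction of full scale; "roll": the turn about the tool's z as a fraction of full scale; "fingers": the closure, from 0 (fully open) to 1 (shut). In form: [{"dx": .., "dy": .., "dz": .., "roll": .., "fingers": ..}, ...]. A call has 1 to 20 rows; each row shifts and turns the commanded pose from where the row before left it, along the tool's axes as they then stand; what a row does not reach is not made up. Full scale, the value 1, is 0.04 m for a shift and 4 degrees for a turn. A row lasts 1/12 s, in which the tool goes at most 41.7 mm and 7.16 degrees, less where a joint would pass 70% of its speed; a pose out of reach is approached as far as the arm can. A call with a number of a shift or a turn outside -1 to 1 is refused whole. A call with a gripper value outside its range is refused whole. The fingers move at their own pace and stop on an object; "grip_force" is the grip in N (left out, the last holds). Time passes only in rows, so rows that do not move let the fingers close. It gives the time, the measured TCP pose, the force and the opening at its end, in the units of the state.
- bot.read_state(): the state, without advancing time (a new reading comes with each control period).
- vision.read_camera(name): name is "scene" or "side" or "wrist"; returns a dict with "pixels" (420x560x3 uint8, red, green, blue), "depth" (420x560 float32, m along the optical axis (not along the pixel's ray), 0 where there is no reading), "fx", "fy", "cx", "cy" (pixels), "R" (3x3) and "t" (3): a world point X has camera coordinates R X + t. Camera axes: x right, y down, z forward; pixel columns grow to the right and rows downward; lengths in m; the calibration is good to about 2 mm. A picture is of the moment at which its call begins.
- bot.finish_job(): hands the job in, once; it reports no verdict.
The state is a dict: "time": time; "q": joint angles; "joint_vel": joint speeds; "joint_torque": joint torques, N m; "tool_pos": TCP position; "tcp_rot": TCP orientation; "wrist_force": force on the tool from outside, world axes, zero at the start; "torque": the same for the moment, N m; "width": opening from 0.0 (shut) to 1.0 (fully open).
Only numpy, scipy, OpenCV 4.12 (cv2) and the standard library are available. Lean on these libraries where they do the work, as an engineer would, in place of code of your own. Each camera call takes 0.05 s, during which the arm holds its last target. There are 200 camera calls.

### The job

The carrier plate with the printed rib on it is lying askew, propped up on the two locating pins of the fixture. With the fingertips, nudge the plate sideways until both its holes drop over the pins and it lies flat on the fixture, then push the keeper's knob round until the keeper strap lies straight across the plate's edge. Push only: do not lift the plate, do not touch the fragile rib, and leave everything else on the ledge where it is.

Things in the scene. Friction and masses are not known exactly. Their poses are not given: they have to be found in the camera images.
- fixture: Fixed fixture: aluminium slab, top face 15 mm above the ledge. Origin on the ledge under the centre of the seat; about it the slab runs x -102 to +88 mm, y -75 to +75 mm. Two upright steel locating pins at x = +45, y = +28 and -28 mm; keeper post (18 mm diameter) at x = -84, y = 0. Plate is home when its origin is straight above this origin at z = 15 mm, axes parallel.
- pin_nose (a point): Centre of the nose of the pin at fixture x = +45, y = +28 mm (the other is its twin). Pins stand 12 mm above the slab: 10 mm diameter for 6 mm, then a taper over 6 mm to a 4 mm flat nose. With the plate home the noses show 4 mm above its top.
- plate: Loose aluminium carrier plate 130 (its x) by 110 (its y) by 8 mm thick, 0.2 to 0.45 kg; origin at the centre of its underside. At the start its -x edge rests on the slab and its +x end is propped 16 to 20 mm up on the pin noses, as it lies 16 to 32 mm too far to the fixture's +x, up to 20 mm off along y and up to 0.2 rad in yaw. A few newtons on an edge slide it.
- plate_round_hole (a point): Centre, at the plate's underside, of its round through hole, 13 mm diameter, at plate x = +45, y = +28 mm. Goes over the pin at fixture y = +28 mm.
- plate_slot (a point): Centre, at the plate's underside, of its through slot, 13 mm (plate x) by 17 mm (plate y), at plate x = +45, y = -28 mm. Goes over the pin at fixture y = -28 mm.
- rib: Fragile translucent amber printed rib segment on thin supports, fast on the plate: an arc about 92 mm long along the plate's y, between plate x = -10 and +26 mm, rising to 28 mm above the plate's underside. Its origin and axes are the plate's. Not to be touched.
- keeper (a joint): Steel keeper strap turning about the post at the fixture's -x end, clockwise from above as the value (rad) grows. 0 = strap along the fixture's +y, clear of the plate (starts at 0 to 0.3); pi/2 = along the fixture's +x, over the middle of the plate's -x edge, 1.5 mm above the plate's top; stop at 1.65. Light friction (1 N at the knob); stays where left.
- keeper_knob (a point): On the axis of the upright black knob on the keeper strap, 48 mm from the pivot. The knob is 14 mm in diameter and reaches from 30 to 58 mm above the ledge; this point lies 48 mm above the ledge. The strap is 14 mm wide, ends 9 mm past the knob, and lies 24 to 31 mm above the ledge.
- keeper_pivot (a point): On the keeper's pivot axis, at the underside of the strap (24 mm above the ledge).
- screw_a: Bystander: yellow nylon bone-screw model standing on its 22 mm head, 53 mm tall, origin under its foot.
- screw_b: Bystander: a second such screw, the same size.
- lens: Bystander: heavy domed glass lens 72 mm in diameter, 25 mm high, origin under its centre.
- pick: Bystander: green handled steel pick lying flat, 160 mm long along its x (tip to +x), 12 mm thick, origin on the ledge near its middle.
- cutters: Bystander: flush cutters with black grips lying flat, about 140 mm long along x, 50 mm wide, 14 mm high, origin on the ledge near their middle.
- brush: Bystander: cleaning brush lying flat, 170 mm long along x, 42 mm wide, 20 mm high, origin on the ledge under its middle.
- offcut_dish: Bystander: small steel dish of support offcuts, 94 mm in diameter, 22 mm high, origin under its centre.
There are look-alikes about, which are no part of the job. What is shaped like the plate but blue or purple is not meant.

How it is judged:
On the way, in this order (a step that is already met when the one before it is completed fails the run):
1. the plate has dropped over both pins and lies flat on the fixture (z of plate in the frame of fixture below 0.0167 m and horizontal distance between plate and fixture below 0.004 m and angle between plate's own z axis and vertical below 0.025 rad and angle between the x axis of plate and the x axis of fixture, either way round below 0.08 rad), for 0.2 s.
2. the keeper is swung across the plate's edge (value of joint keeper above 1.35 rad), for 0.2 s.
At the end, for the whole second after the job is handed in: The plate lies flat and at rest on the fixture with both pins in its holes (underside within 1.7 mm of the slab, origin within 4 mm of the seat in plan, tilt under 0.025 rad, axes within 0.08 rad) and the keeper is at 1.35 rad or more, across the plate's edge (all of step 1 and linear speed of plate below 0.01 m/s and value of joint keeper above 1.35 rad); the robot touches nothing.
It fails at once if the plate is lifted or stood on edge (its centre more than 23 mm above the slab, or tilted over 0.35 rad) (height (world z) of plate above 0.038 m or angle between plate's own z axis and vertical above 0.35 rad).
It fails at once if the robot touches the rib (contact force between any of the arm, the fingers and rib above 0.5 N).
It fails at once if a bystander is shifted by more than 15 mm or knocked over (distance of any of screw_a, screw_b, lens, pick, cutters, brush, offcut_dish from where it was at the start of the episode above 0.015 m or angle between any of screw_a, screw_b's own z axis and vertical above 0.5 rad).
It also fails if it takes over 72 s, if anything falls off the work surface, if the arm or the gripper's body presses on something with over 40 N, if the wrist force passes 120 N, or if a joint passes its speed limit or range.

## Working session

There is one attempt and no reset: what is moved stays moved. The work goes in short steps, Python scripts to look and compute and a tool call to move; the robot and the scene stay as the last step left them, time stands still between calls to the robot, and variables do not carry over. Pictures are saved under pics/ and viewed, on a budget of 10 in all, crops included, one or two more only if the job needs it, and the job is handed in when it is done.

Besides the shell and the picture viewer there is one more tool, called after ">>>" in YAML: its name, and indented under it one key for each argument. play_rows: Moves the arm, as the interface text tells. Its arguments: {"type":"object","properties":{"rows":{"type":"array","items":{"type":"object","properties":{"dx":{"type":"number","minimum":-1,"maximum":1},"dy":{"type":"number","minimum":-1,"maximum":1},"dz":{"type":"number","minimum":-1,"maximum":1},"roll":{"type":"number","minimum":-1,"maximum":1},"fingers":{"type":"number"}}}},"grip_force":{"type":"number"}},"required":["rows"]}

```bash
ls; mkdir -p pics; python3 - <<'E'
from workcell import bot, vision
import cv2, numpy as np
a={}
for n in ("scene","side"):
    c=vision.read_camera(n); a[n]=c
    np.savez(f"{n}0.npz",**c)
    cv2.imwrite(f"pics/{n}0.png",cv2.cvtColor(c["pixels"],cv2.COLOR_RGB2BGR))
    print(n,c["fx"],c["cx"],c["cy"],(-np.array(c["R"]).T@c["t"]).round(3))
print(bot.read_state())
E
```

```text
pics
scene 456.3887152410514 279.7685218150488 210.31443876726274 [ 1.134 -0.056  0.833]
side 392.6674911875845 277.81707808689686 211.0291893873988 [ 0.358 -0.705  0.566]
{'time': 0.1, 'q': array([ 1.25515533e+00,  2.64697687e-01,  1.60526172e+00,  1.52283474e-05,
        1.27367496e+00, -3.68823473e-02]), 'joint_vel': array([-0.00075512, -0.00188007, -0.00087181,  0.00047951, -0.00079642,
        0.00096469]), 'joint_torque': array([-4.51195501e-04, -5.16699743e+01, -3.68592954e+01, -7.89721730e-05,
        6.21071435e-03,  1.87827993e-05]), 'tool_pos': array([0.18551416, 0.64831704, 0.23006   ]), 'tcp_rot': array([-0.43641171, -3.11075552,  0.00315304]), 'wrist_force': array([-0.67337388,  0.02227243, -0.04845603]), 'torque': array([-0.03121281,  0.06192962, -0.09092248]), 'width': 1.0011248165427789}
```

View pics/scene0.png

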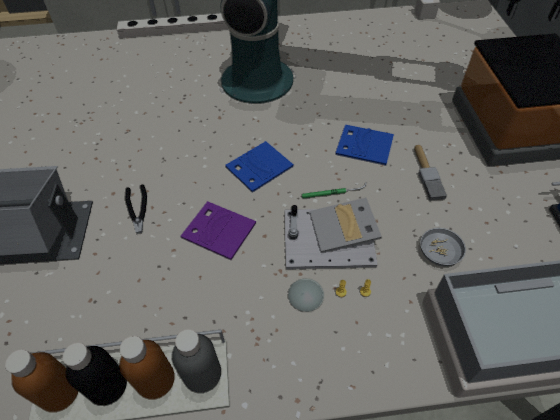

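View pics/side0.png

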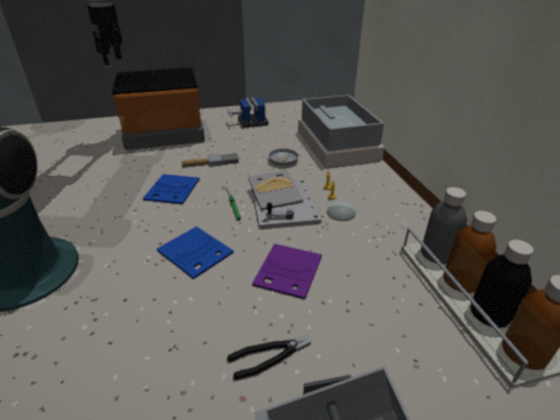

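Scene view: the grey fixture sits at about (330,238), with the grey plate and amber rib on it at (345,225). The keeper post is at about (294,233) and the black knob at (294,210). The look-alikes are the blue plates at (260,165) and (365,144) and the purple one at (218,230). Only the grey plate fits the description. Next, an enlarged crop to confirm that and take the measurements.

```bash
cat > h.py <<'E'
import numpy as np, cv2
def toworld(c,u,v,z=None):
    R=np.array(c["R"]);t=np.array(c["t"])
    ray=np.array([(u-c["cx"])/c["fx"],(v-c["cy"])/c["fy"],1.])
    o=-R.T@t; d=R.T@ray
    if z is None: s=c["depth"][int(round(v)),int(round(u))]
    else: s=(z-o[2])/d[2]
    return o+s*d
def crop(c,u0,v0,w,h,k,name):
    im=cv2.cvtColor(c["pixels"],cv2.COLOR_RGB2BGR)[v0:v0+h,u0:u0+w]
    cv2.imwrite(name,cv2.resize(im,None,fx=k,fy=k,interpolation=cv2.INTER_CUBIC))
E
python3 - <<'E'
from h import *
c=np.load("scene0.npz")
crop(c,275,170,130,105,6,"pics/crop1.png")
for n,u,v in [("pivot",294,233),("knob",294,210),("slabBL",286,266),("slabBR",375,265),("plateL",318,235),("lens",305,294),("scr",341,290),("scr",366,290),("pick",335,191),("dish",442,247)]:
    print(n,toworld(c,u,v).round(3))
E
```

```text
pivot [0.586 0.027 0.038]
knob [0.537 0.034 0.055]
slabBL [0.651 0.002 0.017]
slabBR [0.67  0.185 0.012]
plateL [0.588 0.079 0.025]
lens [0.724 0.03  0.026]
scr [0.72  0.103 0.018]
scr [0.729 0.151 0.022]
pick [0.46  0.143 0.011]
dish [0.639 0.342 0.002]
```

View pics/crop1.png

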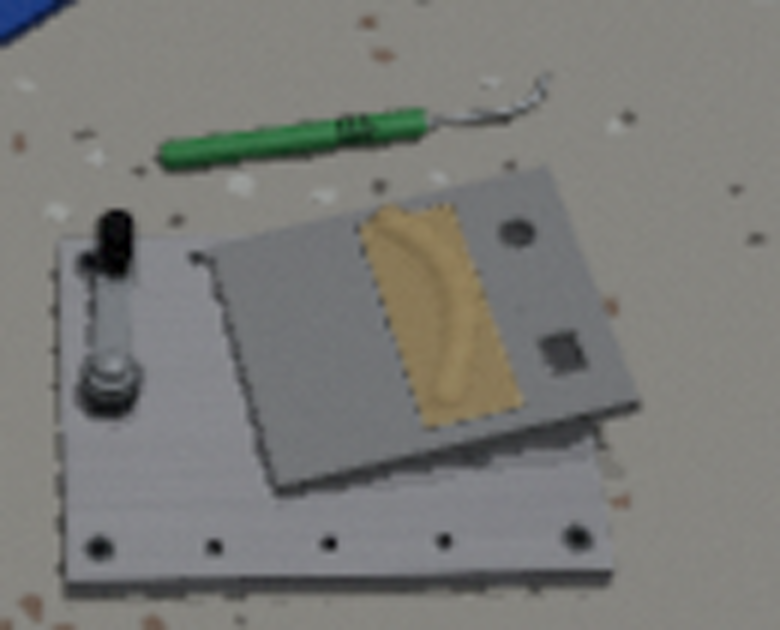

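The crop confirms the grey plate with the rib, with the round hole at crop (517,232) and the slot at (563,352). The keeper is to the left, with its knob at (115,235). I'll fit the poses of the fixture and plate from their corners.

```bash
cat >> h.py <<'E'
def rigid(A,B): # 2D A->B
    A=np.array(A);B=np.array(B);a=A.mean(0);b=B.mean(0)
    H=(A-a).T@(B-b); th=np.arctan2(H[0,1]-H[1,0],H[0,0]+H[1,1])
    R=np.array([[np.cos(th),-np.sin(th)],[np.sin(th),np.cos(th)]])
    return b-R@a,th,((A-a)@R.T+b-B)
E
python3 - <<'E'
from h import *
c=np.load("scene0.npz")
def w(u,v,z): return toworld(c,275+u/6-.4,170+v/6-.4,z)[:2]
F=[w(67,575,.015),w(610,570,.015),w(60,240,.015)]
f,th,r=rigid([(-.102,-.075),(.088,-.075),(-.102,.075)],F)
print("fix",f.round(4),th, (r*1e3).round(1).tolist())
R=lambda t:np.array([[np.cos(t),-np.sin(t)],[np.sin(t),np.cos(t)]])
print("pivot exp",(f+R(th)@[-.084,0]).round(4),"meas",w(110,365,.038))
c8=np.cos(.14)
P=[w(212,247,.023),w(278,485,.023),w(545,170,.041),w(638,402,.041),w(517,232,.036),w(563,352,.036)]
p,tp,r=rigid([(-.065*c8,.055),(-.065*c8,-.055),(.065*c8,.055),(.065*c8,-.055),(.045*c8,.028),(.045*c8,-.028)],P)
print("plate",p.round(4),tp,(r*1e3).round(1).tolist())
print("in fixture", (R(th).T@(p-f)).round(4), tp-th)
for n,q in [("TL",P[0]),("BL",P[1]),("TR",P[2]),("BR",P[3])]: print(n,q.round(4),(R(th).T@(q-f)).round(4))
k=w(115,235,.052);print("knob",k,R(th).T@(k-f))
E
```

```text
fix [0.5867 0.1102] 1.455777619288537 [[1.3, -1.3], [0.6, 1.6], [-2.0, -0.3]]
pivot exp [0.5771 0.0268] meas [0.57834708 0.02617973]
plate [0.5693 0.1396] 1.6292709690372127 [[-1.4, -0.8], [1.5, -0.3], [-3.3, 2.0], [-0.0, 0.9], [1.3, -0.7], [2.0, -1.2]]
in fixture [0.0272 0.0207] 0.1734933497486757
TL [0.5196 0.0729] [-0.0447  0.0625]
BL [0.6265 0.0789] [-0.0266 -0.0431]
TR [0.514  0.1986] [0.0795 0.0824]
BR [0.6205 0.2062] [ 0.0992 -0.0225]
knob [0.53142845 0.03447443] [-0.08157535  0.04626492]
```

```bash
python3 - <<'E'
from h import *
from workcell import bot
c=dict(np.load("scene0.npz"))
print("gpo",bot.grip_point_offset)
v,u=np.mgrid[0:420,0:560]; d=c["depth"]
X=np.stack([(u-c["cx"])/c["fx"]*d,(v-c["cy"])/c["fy"]*d,d],-1)-c["t"]
X=X@c["R"]; m=(d>0)
a=np.array([.186,.649]);b=np.array([.49,.15]);L=np.linalg.norm(b-a);e=(b-a)/L
q=X[...,:2]-a; s=q@e; l=abs(q@np.array([-e[1],e[0]]))
for k in range(7):
    mm=m&(l<.1)&(s>k*.1-.1)&(s<k*.1)
    z=X[...,2][mm]; print(k,mm.sum(), z.max().round(3) if z.size else None)
for n,(U,V) in dict(pickend=(160,155),ferr=(430,120),tip=(545,75)).items(): print(n,toworld(c,275+U/6-.4,170+V/6-.4,.006).round(3))
s=bot.read_state()
import cv2
R=cv2.Rodrigues(s["tcp_rot"])[0]; th=1.456
xf=np.array([np.cos(th),np.sin(th),0]);yf=np.array([-np.sin(th),np.cos(th),0])
f=np.array([.5867,.1102,0])
tgt=f+.024*xf+.115*yf+np.array([0,0,.15])
D=R.T@(tgt-s["tool_pos"]); print(R.round(3).tolist(),tgt,"tool shift",D,D/.04,"yaw err deg",np.degrees(np.arctan2(yf@R[:,1],yf@R[:,0])))
E
```

```text
gpo 0.0187
0 666 0.297
1 1785 0.292
2 4955 0.195
3 2097 0.052
4 2209 0.025
5 2654 0.031
6 2379 0.045
pickend [0.459 0.063 0.006]
ferr [0.456 0.171 0.006]
tip [0.439 0.221 0.006]
[[-0.961, 0.275, -0.001], [0.275, 0.961, -0.002], [0.0, -0.002, -1.0]] [0.47520598 0.14721464 0.15      ] tool shift [-0.41640264 -0.40188046  0.08084252] [-10.41006607 -10.04701139   2.02106289] yaw err deg -9.394581182342844
```

>>> play_rows:
  rows:
    - {"dz": -0.8,"fingers": 0}
    - {"dz": -0.8,"fingers": 0}
    - {"dz": -0.9,"fingers": 0}
    - {"dx": -0.668,"dy": -0.625,"fingers": 0}
    - {"dx": -0.668,"dy": -0.625,"fingers": 0}
    - {"dx": -0.668,"dy": -0.625,"fingers": 0}
    - {"dx": -0.668,"dy": -0.625,"fingers": 0}
    - {"dx": -0.668,"dy": -0.625,"fingers": 0}
    - {"dx": -0.668,"dy": -0.625,"fingers": 0}
    - {"dx": -0.668,"dy": -0.625,"fingers": 0}
    - {"dx": -0.668,"dy": -0.625,"fingers": 0}
    - {"dx": -0.668,"dy": -0.625,"fingers": 0}
    - {"dx": -0.668,"dy": -0.625,"fingers": 0}
    - {"dx": -0.668,"dy": -0.625,"fingers": 0}
    - {"dx": -0.668,"dy": -0.625,"fingers": 0}
    - {"dx": -0.668,"dy": -0.625,"fingers": 0}
    - {"dx": -0.668,"dy": -0.625,"fingers": 0}
    - {"dx": -0.668,"dy": -0.625,"fingers": 0}
    - {"dx": -0.668,"dy": -0.625,"fingers": 0}

```text
validation failed for argument at $.ro...
```

>>> play_rows:
  rows:
    - {"roll": -0.78,"dz": 0.8,"fingers": 0}
    - {"roll": -0.78,"dz": 0.9,"fingers": 0}
    - {"roll": -0.79,"dz": 0.9,"fingers": 0}
    - {"dz": 0.9,"fingers": 0}
    - {"fingers": 0}

```text
validation failed for argument at $.ro...
```

```bash
cat >> h.py <<'E'
TH=1.456;FX=np.array([.5867,.1102])
def RF(t=TH): return np.array([[np.cos(t),-np.sin(t)],[np.sin(t),np.cos(t)]])
def infix(p): return RF().T@(np.array(p)[:2]-FX)
def where():
    from workcell import bot
    s=bot.read_state();R=cv2.Rodrigues(s["tcp_rot"])[0]
    print("t",round(s["time"],2),"fix",infix(s["tool_pos"]).round(4),"z",s["tool_pos"][2].round(4),"yaw off deg",np.degrees(np.arctan2(R[1,0],R[0,0])-TH).round(2),"F",s["wrist_force"].round(1),"w",round(s["width"],2),"q1,q6",s["q"][[0,5]].round(2))
E
python3 - <<'E'
from h import *
from workcell import vision
where()
c=vision.read_camera("wrist");np.savez("w1.npz",**c);crop(c,0,0,560,420,1,"pics/w1.png")
E
```

```text
t 0.1 fix [0.4886 0.4602] z 0.2301 yaw off deg 80.61 F [-0.7  0.  -0. ] w 1.0 q1,q6 [ 1.26 -0.04]
```

View pics/w1.png

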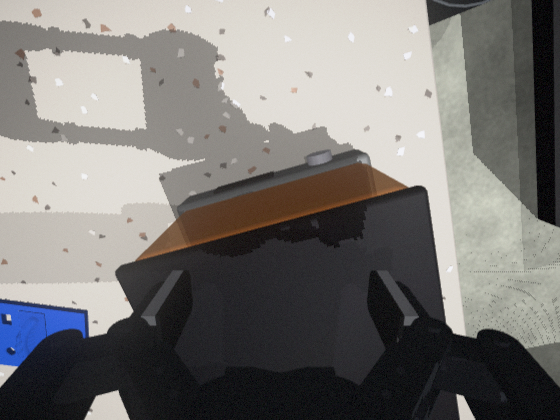

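Both move calls were refused, so the arm hasn't moved. The wrist view (picture 4) still shows the start position above the orange box. I'll resend with every field filled in.

>>> play_rows:
  rows:
    - {"dx": 0,"dy": 0,"dz": -0.8,"roll": 0,"fingers": 0}
    - {"dx": 0,"dy": 0,"dz": -0.8,"roll": 0,"fingers": 0}
    - {"dx": 0,"dy": 0,"dz": -0.9,"roll": 0,"fingers": 0}

```text
time: 0.4
tool_pos: [0.1854, 0.6477, 0.3297]
tcp_rot: [-0.436, -3.11, 0.008]
wrist_force: [0.8, 0.5, -1.1]
width: 1.0
```

>>> play_rows:
  rows:
    - {"dx": -0.67,"dy": -0.625,"dz": 0,"roll": 0,"fingers": 0}
    - {"dx": -0.67,"dy": -0.625,"dz": 0,"roll": 0,"fingers": 0}
    - {"dx": -0.67,"dy": -0.625,"dz": 0,"roll": 0,"fingers": 0}
    - {"dx": -0.67,"dy": -0.625,"dz": 0,"roll": 0,"fingers": 0}
    - {"dx": -0.67,"dy": -0.625,"dz": 0,"roll": 0,"fingers": 0}
    - {"dx": -0.67,"dy": -0.625,"dz": 0,"roll": 0,"fingers": 0}
    - {"dx": -0.67,"dy": -0.625,"dz": 0,"roll": 0,"fingers": 0}
    - {"dx": -0.67,"dy": -0.625,"dz": 0,"roll": 0,"fingers": 0}
    - {"dx": -0.67,"dy": -0.625,"dz": 0,"roll": 0,"fingers": 0}
    - {"dx": -0.67,"dy": -0.625,"dz": 0,"roll": 0,"fingers": 0}
    - {"dx": -0.67,"dy": -0.625,"dz": 0,"roll": 0,"fingers": 0}
    - {"dx": -0.67,"dy": -0.625,"dz": 0,"roll": 0,"fingers": 0}
    - {"dx": -0.67,"dy": -0.625,"dz": 0,"roll": 0,"fingers": 0}
    - {"dx": -0.67,"dy": -0.625,"dz": 0,"roll": 0,"fingers": 0}
    - {"dx": -0.67,"dy": -0.625,"dz": 0,"roll": 0,"fingers": 0}
    - {"dx": -0.67,"dy": -0.625,"dz": 0,"roll": 0,"fingers": 0}

```text
time: 1.73
tool_pos: [0.4883, 0.1446, 0.3311]
tcp_rot: [-0.437, -3.111, -0.0]
wrist_force: [1.4, 0.7, -0.0]
width: 1.002
```

>>> play_rows:
  rows:
    - {"dx": 0,"dy": 0,"dz": 0.8,"roll": -0.78,"fingers": 0}
    - {"dx": 0,"dy": 0,"dz": 0.9,"roll": -0.78,"fingers": 0}
    - {"dx": 0,"dy": 0,"dz": 0.9,"roll": -0.79,"fingers": 0}
    - {"dx": 0,"dy": 0,"dz": 0.9,"roll": 0,"fingers": 0}
    - {"dx": 0,"dy": 0,"dz": 0.5,"roll": 0,"fingers": 0}
    - {"dx": 0,"dy": 0,"dz": 0,"roll": 0,"fingers": 0}

```text
time: 2.23
tool_pos: [0.4833, 0.1451, 0.165]
tcp_rot: [-0.18, -3.125, 0.005]
wrist_force: [-0.6, -0.7, -0.0]
width: 0.997
```

```bash
python3 - <<'E'
from h import *
from workcell import vision
where()
c=vision.read_camera("wrist");np.savez("w1.npz",**c);crop(c,0,0,560,420,1,"pics/w2.png")
E
```

```text
t 2.23 fix [0.0228 0.1068] z 0.165 yaw off deg 89.98 F [-0.6 -0.7 -0. ] w 1.0 q1,q6 [ 0.24 -1.21]
```

View pics/w2.png

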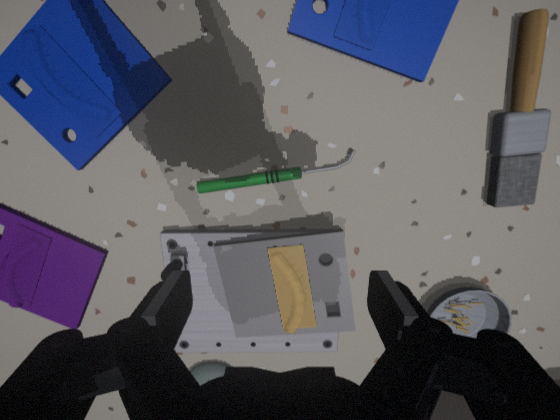

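Wrist view (picture 5): the pick is at (200–350,155–190), the fixture at (163–343,228–350) and the plate with rib at (215–350,230–335). The tool is square to the fixture and just on its +y side. I'll check from the depth image where the open fingertips end.

```bash
python3 - <<'E'
from h import *
c=dict(np.load("w1.npz"))
v,u=np.mgrid[0:420,0:560]; d=c["depth"]
X=np.stack([(u-c["cx"])/c["fx"]*d,(v-c["cy"])/c["fy"]*d,d],-1)-c["t"]
X=X@c["R"]; F=(X[...,:2]-FX)@RF()
m=(d>0)&(X[...,2]>.1)&(X[...,2]<.26)
for n,mm in (("L",m&(u<240)),("R",m&(u>330))):
    z=X[...,2][mm]; k=mm&(X[...,2]<z.min()+.012)
    print(n,"zmin",z.min().round(4),"x",F[...,0][k].min().round(4),F[...,0][k].max().round(4),"y",F[...,1][k].min().round(4),F[...,1][k].max().round(4))
print("plate+y edge etc", [infix(toworld(c,*p,zz)).round(4).tolist() for p,zz in [((163,230),.015),((343,228),.015),((216,244),.023),((236,335),.023),((352,331),.041),((325,259),.036),((334,310),.036)]])
E
```

```text
L zmin 0.1773 x -0.0329 -0.0189 y 0.0949 0.1177
R zmin 0.1766 x 0.0654 0.0797 y 0.0951 0.1179
plate+y edge etc [[-0.0967, 0.0748], [0.0873, 0.0771], [-0.0415, 0.0627], [-0.026, -0.047], [0.098, -0.0271], [0.0671, 0.0525], [0.079, -0.0053]]
```

>>> play_rows:
  rows:
    - {"dx": -0.07,"dy": 0.1,"dz": 0.9,"roll": 0,"fingers": 0}
    - {"dx": 0,"dy": 0,"dz": 0.9,"roll": 0,"fingers": 0}
    - {"dx": 0,"dy": 0,"dz": 0.9,"roll": 0,"fingers": 0}
    - {"dx": 0,"dy": 0,"dz": 0.7,"roll": 0,"fingers": 0}
    - {"dx": 0,"dy": 0,"dz": 0.5,"roll": 0,"fingers": 0}
    - {"dx": 0,"dy": 0,"dz": 0,"roll": 0,"fingers": 0}
    - {"dx": 0,"dy": 0,"dz": 0,"roll": 0,"fingers": 0}

```text
time: 2.87
tool_pos: [0.4921, 0.1503, 0.0163]
tcp_rot: [0.18, 3.136, 0.0]
wrist_force: [0.1, 0.9, 0.2]
width: 1.003
```

```bash
python3 -c "
from h import *
where()"
```

```text
t 2.87 fix [0.029  0.0986] z 0.0163 yaw off deg 90.01 F [0.1 0.9 0.2] w 1.0 q1,q6 [ 0.25 -1.21]
```

>>> play_rows:
  rows:
    - {"dx": 0,"dy": 0,"dz": 0.23,"roll": 0,"fingers": 0}
    - {"dx": 0,"dy": 0,"dz": 0,"roll": 0,"fingers": 0}
    - {"dx": -0.08,"dy": 0,"dz": 0,"roll": 0,"fingers": 0}
    - {"dx": -0.08,"dy": 0,"dz": 0,"roll": 0,"fingers": 0}
    - {"dx": -0.08,"dy": 0,"dz": 0,"roll": 0,"fingers": 0}
    - {"dx": -0.08,"dy": 0,"dz": 0,"roll": 0,"fingers": 0}

```text
time: 3.37
tool_pos: [0.5043, 0.1488, 0.0067]
tcp_rot: [0.18, 3.136, 0.001]
wrist_force: [-2.9, 1.8, 1.3]
width: 1.003
```

```bash
python3 -c "
from h import *
where()"
```

```text
t 3.37 fix [0.0289 0.0863] z 0.0067 yaw off deg 90.01 F [-2.9  1.8  1.3] w 1.0 q1,q6 [ 0.24 -1.22]
```

>>> play_rows:
  rows:
    - {"dx": -0.06,"dy": 0,"dz": 0,"roll": 0,"fingers": 0}
    - {"dx": -0.06,"dy": 0,"dz": 0,"roll": 0,"fingers": 0}
    - {"dx": -0.06,"dy": 0,"dz": 0,"roll": 0,"fingers": 0}
    - {"dx": -0.06,"dy": 0,"dz": 0,"roll": 0,"fingers": 0}

```text
time: 3.7
tool_pos: [0.5135, 0.1475, 0.0061]
tcp_rot: [-0.18, -3.136, -0.0]
wrist_force: [-3.0, 1.4, 1.8]
width: 1.001
```

>>> play_rows:
  rows:
    - {"dx": -0.06,"dy": 0,"dz": 0,"roll": 0,"fingers": 0}
    - {"dx": -0.06,"dy": 0,"dz": 0,"roll": 0,"fingers": 0}
    - {"dx": -0.06,"dy": 0,"dz": 0,"roll": 0,"fingers": 0}
    - {"dx": -0.06,"dy": 0,"dz": 0,"roll": 0,"fingers": 0}
    - {"dx": 0,"dy": 0,"dz": 0,"roll": 0,"fingers": 0}

```text
time: 4.12
tool_pos: [0.5225, 0.1459, 0.0059]
tcp_rot: [-0.181, -3.135, 0.001]
wrist_force: [-3.2, -0.7, 2.1]
width: 1.003
```

```bash
python3 - <<'E'
from h import *
from workcell import vision
where()
c=vision.read_camera("scene");np.savez("s2.npz",**c);crop(c,275,170,130,105,6,"pics/s2.png")
E
```

```text
t 4.12 fix [0.0281 0.0678] z 0.0059 yaw off deg 89.98 F [-3.2 -0.7  2.1] w 1.0 q1,q6 [ 0.23 -1.23]
```

View pics/s2.png

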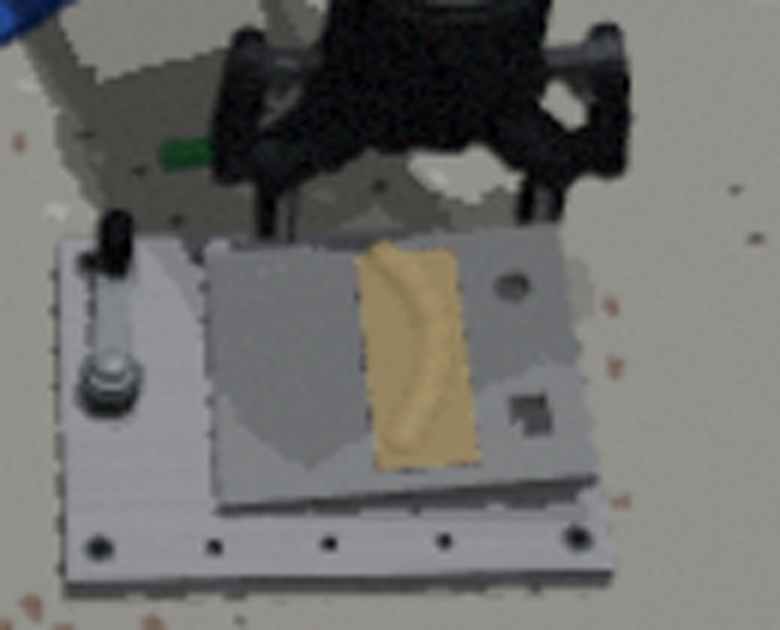

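Picture 6: the plate is now square to the slab, with both fingers on its +y edge. The round hole is at crop (512,286), the slot at (530,413) and the -x corners at (207,255) and (222,503).

```bash
cat > pp.py <<'E'
from h import *
def plate(c,P,tilt,ks):
    z0=.023
    M={"TL":(-.065,.055),"BL":(-.065,-.055),"TR":(.065,.055),"BR":(.065,-.055),"H":(.045,.028),"S":(.045,-.028)}
    A=[];B=[]
    for n,(u,v) in P.items():
        m=M[n]; z=z0+np.sin(tilt)*(m[0]+.065)
        A.append((m[0]*np.cos(tilt),m[1])); B.append(infix(toworld(c,275+u/6-.4,170+v/6-.4,z)))
    p,t,r=rigid(A,B); print("plate in fix",p.round(4),"yaw",round(t,3),"res mm",(r*1e3).round(1).tolist())
E
python3 - <<'E'
from pp import *
c=dict(np.load("s2.npz"))
plate(c,dict(TL=(207,255),BL=(222,503),TR=(558,228),BR=(596,478),H=(512,286),S=(530,413)),.14,0)
E
```

```text
plate in fix [0.0171 0.0028] yaw -0.014 res mm [[0.2, -0.0], [-1.6, -1.1], [1.3, 2.1], [0.2, 0.7], [0.3, -0.5], [-0.5, -1.1]]
```

>>> play_rows:
  rows:
    - {"dx": -0.04,"dy": 0,"dz": 0,"roll": 0,"fingers": 0}
    - {"dx": 0,"dy": 0,"dz": 0,"roll": 0,"fingers": 0}
    - {"dx": 0,"dy": 0,"dz": 0,"roll": 0,"fingers": 0}
    - {"dx": 0.15,"dy": 0,"dz": 0,"roll": 0,"fingers": 0}
    - {"dx": 0.25,"dy": 0,"dz": 0,"roll": 0,"fingers": 0}
    - {"dx": 0.1,"dy": 0,"dz": -0.8,"roll": 0,"fingers": 0}
    - {"dx": 0,"dy": 0,"dz": -1,"roll": 0,"fingers": 0}
    - {"dx": 0,"dy": 0,"dz": -1,"roll": 0,"fingers": 0}
    - {"dx": -0.5,"dy": 0.5,"dz": -0.2,"roll": 0,"fingers": 0}
    - {"dx": -0.6,"dy": 0.6,"dz": 0,"roll": 0,"fingers": 0}
    - {"dx": -0.6,"dy": 0.6,"dz": 0,"roll": 0,"fingers": 0}
    - {"dx": -0.5,"dy": 0.4,"dz": 0,"roll": 0,"fingers": 0}
    - {"dx": 0,"dy": 0,"dz": 0,"roll": 1,"fingers": 0}
    - {"dx": 0,"dy": 0,"dz": 0,"roll": 1,"fingers": 0}
    - {"dx": 0,"dy": 0,"dz": 0,"roll": 1,"fingers": 0}
    - {"dx": 0,"dy": 0,"dz": 0,"roll": 1,"fingers": 0}
    - {"dx": 0,"dy": 0,"dz": 0,"roll": 1,"fingers": 0}
    - {"dx": 0,"dy": 0,"dz": 0,"roll": 1,"fingers": 0}
    - {"dx": 0,"dy": 0,"dz": 0,"roll": 1,"fingers": 0}
    - {"dx": 0,"dy": 0,"dz": 0,"roll": 1,"fingers": 0}

```text
time: 5.83
tool_pos: [0.6017, 0.2222, 0.1261]
tcp_rot: [1.042, 2.962, 0.001]
wrist_force: [-0.2, -0.0, -0.4]
width: 0.999
```

>>> play_rows:
  rows:
    - {"dx": 0,"dy": 0,"dz": 0,"roll": 1,"fingers": 0}
    - {"dx": 0,"dy": 0,"dz": 0,"roll": 1,"fingers": 0}
    - {"dx": 0,"dy": 0,"dz": 0,"roll": 1,"fingers": 0}
    - {"dx": 0,"dy": 0,"dz": 0,"roll": 1,"fingers": 0}
    - {"dx": 0,"dy": 0,"dz": 0,"roll": 1,"fingers": 0}
    - {"dx": 0,"dy": 0,"dz": 0,"roll": 1,"fingers": 0}
    - {"dx": 0,"dy": 0,"dz": 0,"roll": 1,"fingers": 0}
    - {"dx": 0,"dy": 0,"dz": 0,"roll": 1,"fingers": 0}
    - {"dx": 0,"dy": 0,"dz": 0,"roll": 1,"fingers": 0}
    - {"dx": 0,"dy": 0,"dz": 0,"roll": 1,"fingers": 0}
    - {"dx": 0,"dy": 0,"dz": 0,"roll": 1,"fingers": 0}
    - {"dx": 0,"dy": 0,"dz": 0,"roll": 1,"fingers": 0}
    - {"dx": 0,"dy": 0,"dz": 0,"roll": 1,"fingers": 0}
    - {"dx": 0,"dy": 0,"dz": 0,"roll": 1,"fingers": 0}
    - {"dx": 0,"dy": 0,"dz": 0,"roll": 0.5,"fingers": 0}
    - {"dx": 0,"dy": 0,"dz": 0,"roll": 0,"fingers": 0}
    - {"dx": 0,"dy": 0,"dz": 0,"roll": 0,"fingers": 0}

```text
time: 7.25
tool_pos: [0.6016, 0.2221, 0.1261]
tcp_rot: [2.343, 2.092, 0.001]
wrist_force: [-1.1, -0.1, -0.1]
width: 0.999
```

```bash
python3 - <<'E'
from h import *
from workcell import vision
where()
c=vision.read_camera("scene");np.savez("s3.npz",**c);crop(c,275,170,130,105,6,"pics/s3.png")
E
```

```text
t 7.25 fix [ 0.1129 -0.002 ] z 0.1261 yaw off deg 0.09 F [-1.1 -0.1 -0.1] w 1.0 q1,q6 [0.31 0.43]
```

>>> play_rows:
  rows:
    - {"dx": 0,"dy": -0.05,"dz": 0.8,"roll": 0,"fingers": 0}
    - {"dx": 0,"dy": 0,"dz": 0.9,"roll": 0,"fingers": 0}
    - {"dx": 0,"dy": 0,"dz": 0.8,"roll": 0,"fingers": 0}
    - {"dx": 0,"dy": 0,"dz": 0.45,"roll": 0,"fingers": 0}
    - {"dx": 0,"dy": 0,"dz": 0,"roll": 0,"fingers": 0}
    - {"dx": -0.12,"dy": 0,"dz": 0,"roll": 0,"fingers": 0}
    - {"dx": -0.12,"dy": 0,"dz": 0,"roll": 0,"fingers": 0}
    - {"dx": -0.08,"dy": 0,"dz": 0,"roll": 0,"fingers": 0}
    - {"dx": -0.08,"dy": 0,"dz": 0,"roll": 0,"fingers": 0}

```text
time: 8.05
tool_pos: [0.5997, 0.2061, 0.0105]
tcp_rot: [2.344, 2.089, 0.006]
wrist_force: [-1.3, -0.6, 1.1]
width: 1.001
```

>>> play_rows:
  rows:
    - {"dx": -0.06,"dy": 0,"dz": 0,"roll": 0,"fingers": 0}
    - {"dx": -0.06,"dy": 0,"dz": 0,"roll": 0,"fingers": 0}
    - {"dx": -0.06,"dy": 0,"dz": 0,"roll": 0,"fingers": 0}
    - {"dx": -0.06,"dy": 0,"dz": 0,"roll": 0,"fingers": 0}

```text
time: 8.38
tool_pos: [0.5975, 0.197, 0.0088]
tcp_rot: [2.345, 2.09, 0.003]
wrist_force: [0.1, 2.8, 0.7]
width: 1.001
```

```bash
python3 -c "
from h import *
where()"
```

```text
t 8.38 fix [ 0.0874 -0.0008] z 0.0088 yaw off deg 0.01 F [0.1 2.8 0.7] w 1.0 q1,q6 [0.28 0.39]
```

>>> play_rows:
  rows:
    - {"dx": -0.06,"dy": 0,"dz": 0.03,"roll": 0,"fingers": 0}
    - {"dx": -0.06,"dy": 0,"dz": 0.02,"roll": 0,"fingers": 0}
    - {"dx": -0.06,"dy": 0,"dz": 0,"roll": 0,"fingers": 0}
    - {"dx": -0.04,"dy": 0,"dz": 0,"roll": 0,"fingers": 0}
    - {"dx": 0,"dy": 0,"dz": 0,"roll": 0,"fingers": 0}

```text
time: 8.8
tool_pos: [0.5949, 0.1869, 0.0054]
tcp_rot: [-2.345, -2.09, 0.003]
wrist_force: [0.5, 0.3, 0.4]
width: 1.002
```

```bash
python3 - <<'E'
from h import *
from workcell import vision
where()
c=vision.read_camera("scene");np.savez("s4.npz",**c);crop(c,275,170,130,105,6,"pics/s4.png")
E
```

```text
t 8.8 fix [0.0772 0.0006] z 0.0054 yaw off deg -0.01 F [0.5 0.3 0.4] w 1.0 q1,q6 [0.26 0.38]
```

View pics/s4.png

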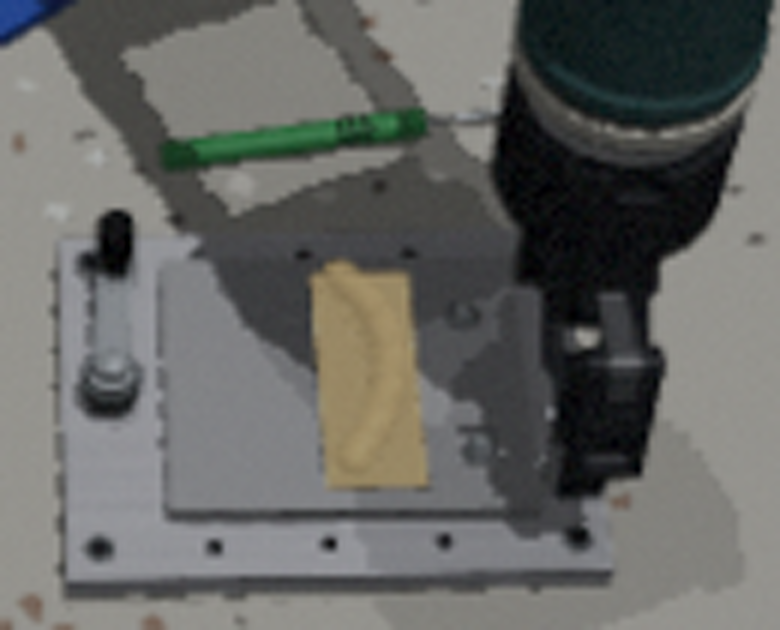

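Picture 7: the plate looks flat on the slab. Pin noses show in both holes, at crop (462,313) and (475,445), and the push force has dropped to about zero. I'll back off, close the fingers and check the seat.

>>> play_rows:
  rows:
    - {"dx": 0.1,"dy": 0,"dz": 0,"roll": 0,"fingers": 0}
    - {"dx": 0.3,"dy": 0,"dz": 0,"roll": 0,"fingers": 0}
    - {"dx": 0.4,"dy": 0,"dz": 0,"roll": 0,"fingers": 0}
    - {"dx": 0.2,"dy": 0,"dz": -0.7,"roll": 0,"fingers": 0}
    - {"dx": 0,"dy": 0,"dz": -1,"roll": 0,"fingers": 0.5}
    - {"dx": 0,"dy": 0,"dz": -1,"roll": 0,"fingers": 1}
    - {"dx": 0,"dy": -0.6,"dz": -0.6,"roll": 0,"fingers": 1}
    - {"dx": 0,"dy": -1,"dz": 0,"roll": 0,"fingers": 1}
    - {"dx": 0,"dy": -1,"dz": 0,"roll": 0,"fingers": 1}
    - {"dx": 0,"dy": -0.4,"dz": 0,"roll": 0,"fingers": 1}
    - {"dx": 0,"dy": 0,"dz": 0,"roll": 0,"fingers": 1}

```text
time: 9.77
tool_pos: [0.4771, 0.2428, 0.1379]
tcp_rot: [-2.341, -2.093, 0.003]
wrist_force: [0.0, 0.2, -0.6]
width: 0.005
```

```bash
python3 - <<'E'
from pp import *
from workcell import vision
where()
c=vision.read_camera("scene");np.savez("s5.npz",**c);crop(c,275,170,130,105,6,"pics/s5.png")
v,u=np.mgrid[0:420,0:560]; d=c["depth"]
X=np.stack([(u-c["cx"])/c["fx"]*d,(v-c["cy"])/c["fy"]*d,d],-1)-c["t"]
X=X@c["R"]; F=(X[...,:2]-FX)@RF()
for n,(a,b,y0,y1) in dict(slab=(-.07,.06,-.072,-.062),left=(-.06,-.02,-.05,.05),right=(.055,.063,-.05,.05)).items():
    m=(d>0)&(F[...,0]>a)&(F[...,0]<b)&(F[...,1]>y0)&(F[...,1]<y1)&(X[...,2]<.06)
    print(n,m.sum(),np.median(X[...,2][m]).round(4))
E
```

```text
t 9.77 fix [0.1192 0.1241] z 0.1379 yaw off deg 0.17 F [ 0.   0.2 -0.6] w 0.01 q1,q6 [0.42 0.54]
slab 262 0.0155
left 709 0.0237
right 146 0.0237
```

View pics/s5.png

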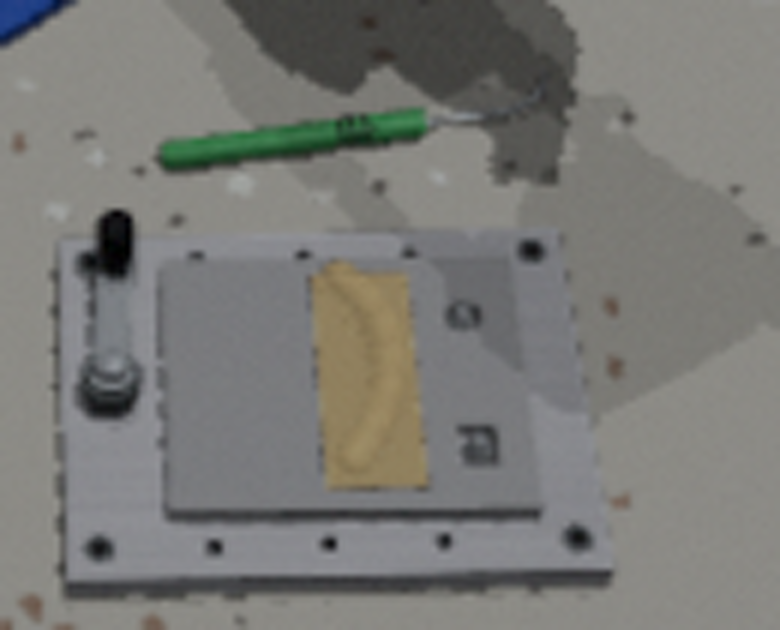

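Picture 8: the plate's top reads 23.7 mm against 15.5 mm for the slab at both its -x and +x ends. So it is flat and seated, with pin noses in both holes. Now the keeper: the knob is at fixture (-82,+46) mm, so I'll come in on its -x side and push +x.

>>> play_rows:
  rows:
    - {"dx": -0.85,"dy": 0.32,"dz": 0,"roll": 0,"fingers": 1}
    - {"dx": -0.85,"dy": 0.32,"dz": 0,"roll": 0,"fingers": 1}
    - {"dx": -0.85,"dy": 0.32,"dz": 0,"roll": 0,"fingers": 1}
    - {"dx": -0.85,"dy": 0.32,"dz": 0,"roll": 0,"fingers": 1}
    - {"dx": -0.85,"dy": 0.32,"dz": 0,"roll": 0,"fingers": 1}
    - {"dx": -0.85,"dy": 0.32,"dz": 0,"roll": 0,"fingers": 1}
    - {"dx": -0.85,"dy": 0.32,"dz": 0,"roll": 0,"fingers": 1}
    - {"dx": 0,"dy": 0,"dz": 0,"roll": 0,"fingers": 1}
    - {"dx": 0,"dy": 0,"dz": 0,"roll": 0,"fingers": 1}

```text
time: 10.57
tool_pos: [0.5451, -0.0072, 0.1384]
tcp_rot: [2.348, 2.085, 0.001]
wrist_force: [0.6, -0.2, -0.5]
width: 0.005
```

```bash
python3 -c "
from h import *
where()"
```

```text
t 10.57 fix [-0.1214  0.0279] z 0.1384 yaw off deg -0.22 F [ 0.6 -0.2 -0.5] w 0.01 q1,q6 [-0.06  0.06]
```

>>> play_rows:
  rows:
    - {"dx": 0,"dy": -0.15,"dz": 0.9,"roll": 0,"fingers": 1}
    - {"dx": 0,"dy": 0,"dz": 0.9,"roll": 0,"fingers": 1}
    - {"dx": 0,"dy": 0,"dz": 0.6,"roll": 0,"fingers": 1}
    - {"dx": 0,"dy": 0,"dz": 0.05,"roll": 0,"fingers": 1}
    - {"dx": 0.2,"dy": 0,"dz": 0,"roll": 0,"fingers": 1}
    - {"dx": 0.2,"dy": 0,"dz": 0,"roll": 0,"fingers": 1}
    - {"dx": 0.15,"dy": 0,"dz": 0,"roll": 0,"fingers": 1}
    - {"dx": 0.15,"dy": 0,"dz": 0,"roll": 0,"fingers": 1}

```text
time: 11.23
tool_pos: [0.5427, 0.0242, 0.0424]
tcp_rot: [2.341, 2.09, 0.005]
wrist_force: [1.6, -3.0, -0.4]
width: -0.002
```

```bash
python3 -c "
from h import *
where()"
```

```text
t 11.23 fix [-0.0905  0.0339] z 0.0424 yaw off deg 0.08 F [ 1.6 -3.  -0.4] w -0.0 q1,q6 [-0.    0.11]
```

Contact, with about 3 N opposing +x. I'll carry on to x = -0.060.

>>> play_rows:
  rows:
    - {"dx": 0.15,"dy": 0,"dz": 0,"roll": 0,"fingers": 1}
    - {"dx": 0.15,"dy": 0,"dz": 0,"roll": 0,"fingers": 1}
    - {"dx": 0.15,"dy": 0,"dz": 0,"roll": 0,"fingers": 1}
    - {"dx": 0.15,"dy": 0,"dz": 0,"roll": 0,"fingers": 1}
    - {"dx": 0.15,"dy": 0,"dz": 0,"roll": 0,"fingers": 1}
    - {"dx": 0,"dy": 0,"dz": 0,"roll": 0,"fingers": 1}

```text
time: 11.73
tool_pos: [0.5482, 0.052, 0.0428]
tcp_rot: [2.337, 2.087, 0.008]
wrist_force: [4.1, -7.1, 2.0]
width: -0.003
```

>>> play_rows:
  rows:
    - {"dx": -0.2,"dy": 0,"dz": 0,"roll": 0,"fingers": 1}
    - {"dx": -0.2,"dy": 0,"dz": 0,"roll": 0,"fingers": 1}
    - {"dx": 0,"dy": 0,"dz": -0.7,"roll": 0,"fingers": 1}
    - {"dx": 0,"dy": 0,"dz": -0.8,"roll": 0,"fingers": 1}
    - {"dx": 0,"dy": -0.8,"dz": 0,"roll": 0,"fingers": 1}
    - {"dx": 0,"dy": 0,"dz": 0,"roll": 0,"fingers": 1}

```text
time: 12.23
tool_pos: [0.5065, 0.041, 0.1013]
tcp_rot: [-2.344, -2.089, 0.002]
wrist_force: [-1.8, 0.2, -0.9]
width: -0.003
```

```bash
python3 - <<'E'
from h import *
from workcell import vision
where()
c=vision.read_camera("scene");np.savez("s6.npz",**c);crop(c,275,170,130,105,6,"pics/s6.png")
E
```

```text
t 12.23 fix [-0.078   0.0718] z 0.1013 yaw off deg -0.02 F [-1.8  0.2 -0.9] w -0.0 q1,q6 [0.03 0.15]
```

View pics/s6.png

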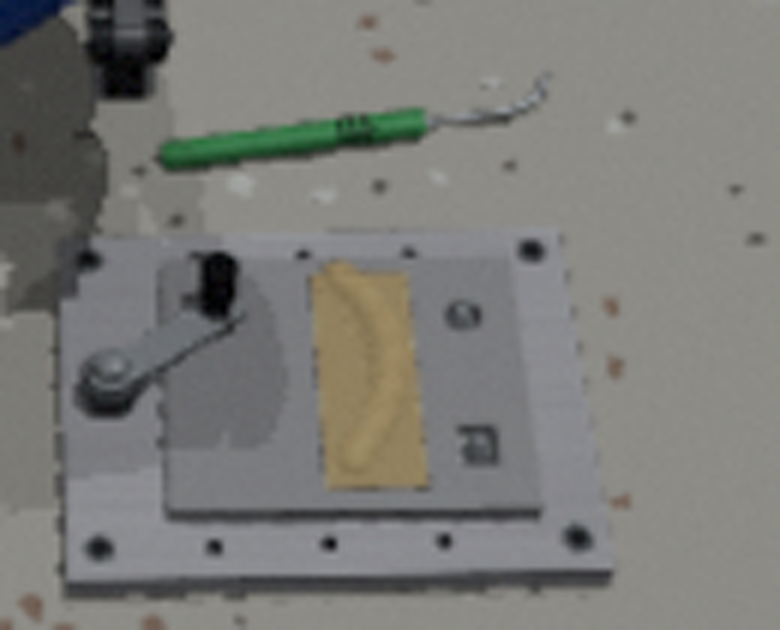

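Picture 9: the strap is at about 57°, with the knob at crop (218,280), and the plate hasn't moved. Next I'll push the knob in -y from its +y side.

>>> play_rows:
  rows:
    - {"dx": 0.5,"dy": 0,"dz": 0,"roll": 0,"fingers": 1}
    - {"dx": 0.45,"dy": 0,"dz": 0,"roll": 0,"fingers": 1}
    - {"dx": 0,"dy": 0,"dz": 0,"roll": 0,"fingers": 1}
    - {"dx": 0,"dy": 0,"dz": 0.8,"roll": 0,"fingers": 1}
    - {"dx": 0,"dy": 0,"dz": 0.7,"roll": 0,"fingers": 1}
    - {"dx": 0,"dy": 0,"dz": 0,"roll": 0,"fingers": 1}
    - {"dx": 0,"dy": 0.2,"dz": 0,"roll": 0,"fingers": 1}
    - {"dx": 0,"dy": 0.2,"dz": 0,"roll": 0,"fingers": 1}
    - {"dx": 0,"dy": 0.15,"dz": 0,"roll": 0,"fingers": 1}
    - {"dx": 0,"dy": 0.15,"dz": 0,"roll": 0,"fingers": 1}

```text
time: 13.12
tool_pos: [0.5432, 0.076, 0.0416]
tcp_rot: [-2.345, -2.088, -0.002]
wrist_force: [-3.6, 3.8, 0.5]
width: 0.002
```

```bash
python3 -c "
from h import *
where()"
```

```text
t 13.12 fix [-0.039   0.0393] z 0.0416 yaw off deg -0.06 F [-3.6  3.8  0.5] w 0.0 q1,q6 [0.09 0.21]
```

>>> play_rows:
  rows:
    - {"dx": 0,"dy": 0.12,"dz": 0,"roll": 0,"fingers": 1}
    - {"dx": 0,"dy": 0.12,"dz": 0,"roll": 0,"fingers": 1}
    - {"dx": 0,"dy": 0.12,"dz": 0,"roll": 0,"fingers": 1}
    - {"dx": 0,"dy": 0.08,"dz": 0,"roll": 0,"fingers": 1}
    - {"dx": 0,"dy": 0,"dz": 0,"roll": 0,"fingers": 1}
    - {"dx": 0,"dy": 0,"dz": 0,"roll": 0,"fingers": 1}

```text
time: 13.62
tool_pos: [0.5607, 0.0729, 0.0406]
tcp_rot: [2.344, 2.089, 0.002]
wrist_force: [0.6, -0.4, 0.4]
width: -0.001
```

>>> play_rows:
  rows:
    - {"dx": 0,"dy": -0.2,"dz": 0,"roll": 0,"fingers": 1}
    - {"dx": 0,"dy": -0.3,"dz": 0,"roll": 0,"fingers": 1}
    - {"dx": 0,"dy": 0,"dz": -0.8,"roll": 0,"fingers": 1}
    - {"dx": 0,"dy": -0.5,"dz": -1,"roll": 0,"fingers": 1}
    - {"dx": 0,"dy": -1,"dz": -0.3,"roll": 0,"fingers": 1}
    - {"dx": 0,"dy": -1,"dz": 0,"roll": 0,"fingers": 1}
    - {"dx": 0,"dy": 0,"dz": 0,"roll": 0,"fingers": 1}
    - {"dx": 0,"dy": 0,"dz": 0,"roll": 0,"fingers": 1}

```text
time: 14.28
tool_pos: [0.4377, 0.0868, 0.1203]
tcp_rot: [-2.343, -2.091, 0.003]
wrist_force: [0.3, -0.0, -0.4]
width: -0.0
```

```bash
python3 - <<'E'
from pp import *
from workcell import vision
where()
c=vision.read_camera("scene");np.savez("s7.npz",**c)
im=cv2.cvtColor(c["pixels"],cv2.COLOR_RGB2BGR)
crop(c,265,170,195,145,4,"pics/s7.png")
v,u=np.mgrid[0:420,0:560]; d=c["depth"]
X=np.stack([(u-c["cx"])/c["fx"]*d,(v-c["cy"])/c["fy"]*d,d],-1)-c["t"]
X=X@c["R"]; F=(X[...,:2]-FX)@RF()
for n,(a,b,y0,y1) in dict(slab=(-.07,.06,-.072,-.062),left=(-.06,-.02,-.05,-.03),right=(.055,.063,-.05,.05)).items():
    m=(d>0)&(F[...,0]>a)&(F[...,0]<b)&(F[...,1]>y0)&(F[...,1]<y1)&(X[...,2]<.06)
    print(n,m.sum(),np.median(X[...,2][m]).round(4))
m=(d>0)&(abs(F[...,0]+.04)<.03)&(abs(F[...,1])<.04)&(X[...,2]>.045)&(X[...,2]<.065)
k=F[m].mean(0);print("knob",m.sum(),k.round(4),"phi",np.arctan2(k[0]+.084,k[1]))
E
```

```text
t 14.28 fix [-0.0403  0.1453] z 0.1203 yaw off deg 0.07 F [ 0.3 -0.  -0.4] w -0.0 q1,q6 [0.14 0.25]
slab 263 0.0158
left 154 0.0236
right 141 0.024
knob 47 [-0.0369 -0.0019] phi 1.6109696437722087
```

View pics/s7.png

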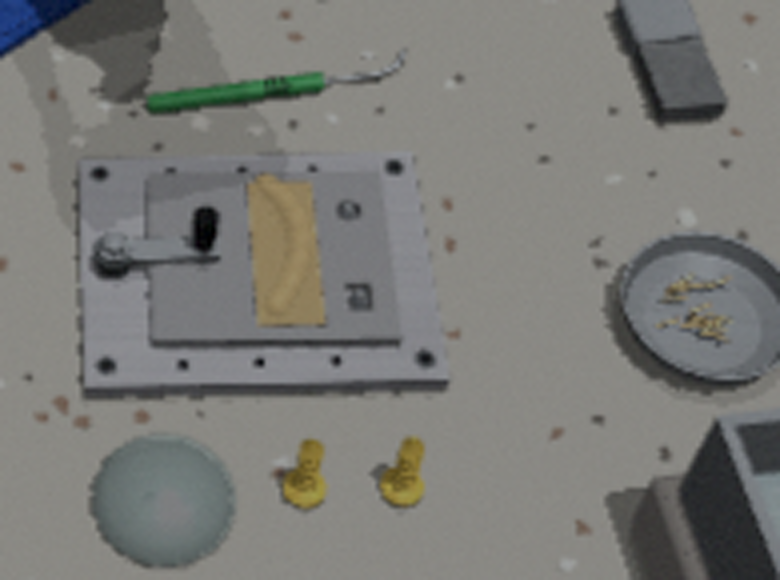

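Picture 10: the keeper strap lies straight across the plate's -x edge at about 1.6 rad. The plate is flat with both pins in, the bystanders haven't moved, and the arm is clear. Handing in.

```bash
python3 -c "
from workcell import bot
print(bot.finish_job())"
```

```text
the job is handed in; nothing more can be done
None
```

The plate is seated on both pins and the keeper is across its edge. I handed the job in at about 14.3 s of the 72 s allowed; the hand-in reports no verdict.

**What I did:**
- **Square and shift sideways:** I squared the plate and moved it in -y by pushing its +y edge with both open fingertips.
- **Drop onto the pins:** I pushed its +x edge in -x until it dropped.
- **Keeper:** I swung the keeper with two pushes of the closed fingers on its knob. Forces stayed under about 9 N in the readings taken at the end of each move.

**Last checks:**
- **Plate:** its top reads 7.8 to 8.2 mm above the slab at both ends, so it lies flat. The noses of both pins show in the holes. I did not do a separate numeric fit of its final x, y and yaw.
- **Keeper:** measured at about 1.61 rad, above the 1.35 needed.
- **Surroundings:** the pick, lens, screws and dish look unmoved in the last picture. It shows only part of the brush and not the cutters, but the arm never went near either. The arm is clear, with no contact force.
- **What failed or disagreed:** my first two move calls were refused for missing fields, and nothing moved. The last plate measurement before the drop put it 2.8 mm off in y, while the tool position implied 1.5 mm. Both are within what the pin taper takes up.

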